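Set the UV cure lamp over a newly glued camera glass and wind its timer

ROBOT

A 7-joint arm with a two-finger parallel gripper is mounted at the origin on the work surface. World frame = base frame: x ahead of the robot, y to its left, z up, the work surface at z = 0. Lengths are in m, angles in rad, forces in N, time in s.
With the tool pointing down it reaches from about 0.425 to 0.975 m from the base axis. Payload 16.7 kg.
Tool frame: the origin (TCP) lies midway between the tips of the shut fingers; the grasp point (between the pads) lies ctrl.grip_depth behind it (ctrl.grip_depth is the distance from the TCP to the grasp point, in m); z points along the fingers, y is the line along which they close (so a half turn about z gives the same grasp; the last joint's range is limited). The gripper opens to 85 mm and grips with 20 to 120 N. Pads are 22 mm wide; open, the fingers measure 114 mm over their backs; the gripper's body (76 mm by 85 mm) begins 54 mm behind the grasp point. The pads swing forward as they close: fully open they stand 13 mm farther back than shut.
Start: joints at [0.96, 0.426, 0.074, 1.606, -0.034, 1.111, -0.067], TCP at [0.301, -0.604, 0.231] pointing down, gripper open.
Joint ranges: [-2.85, 2.85], [-0.5, 2.14], [-1.23, 1.37], [0.21, 2.46], [-1.02, 4.16], [0.16, 2.05], [-2.73, 2.73]. Speed limits (rad/s): [1.89, 1.89, 2.39, 2.39, 3.01, 3.01, 3.01].

INTERFACE

Orientations are given as a 3x3 rotation matrix whose columns are the frame's x, y, z axes.
In Python, from station import ctrl gives the robot as it stands.
- The arm moves only by the tool step_arm, never from a script. Its argument "increments" is a list that holds one entry, the list of rows, each a list of 4 numbers: the shift along the tool's x, y, z in cm, then the turn about the tool's z in degrees. In form: [[[tx, ty, tz, spin], ...]]. A call has 1 to 8 rows; each row shifts and turns the commanded pose from where the row before left it, along the tool's axes as they then stand; what a row does not reach is not made up. A row lasts 1/10 s, in which the tool goes at most 50 mm and 8.59 degrees, less where a joint would pass 70% of its speed; a pose out of reach is approached as far as the arm can. A call with a gripper value outside its range is refused whole. "jaw" is the closure, from 0 (fully open) to 1 (shut), set as the call begins (left out, the last holds). The fingers move at their own pace and stop on an object; the grip force is fixed at half the most. Time passes only in rows, so rows that do not move let the fingers close. It gives the time, the measured TCP pose, the force, the opening and the grip force at its end, in the units of the state.
- ctrl.read_state(): the state, without advancing time (a new reading comes with each control period).
- ctrl.grab_frame(name): name is "scene" or "top" or "wrist"; returns a dict with "pixels" (420x560x3 uint8, red, green, blue), "range_z" (420x560 float32, m along the optical axis (not along the pixel's ray), 0 where there is no reading), "fx", "fy", "cx", "cy" (pixels), "R" (3x3) and "t" (3): a world point X has camera coordinates R X + t; the wrist camera has in their place "hand_eye" (4x4, takes a point from camera to tool coordinates, whose origin is the TCP and whose axes are the flange's). Camera axes: x right, y down, z forward; pixel columns grow to the right and rows downward; lengths in m; the calibration is good to about 2 mm. A picture is of the moment at which its call begins: read the wrist's pose just before it.
- ctrl.close_job(): hands the job in; it is judged then, once.
The state is a dict: "clock": time; "joints": joint angles; "joint_vel": joint speeds; "joint_efforts": joint torques, N m; "eef_pos": TCP position; "ee_rot": TCP orientation; "ft_force": force on the tool from outside, world axes, zero at the start; "torque": the same for the moment, N m; "finger_gap": opening from 0.0 (shut) to 1.0 (fully open); "gripper_force": force on a finger pad.
Only numpy, scipy, OpenCV 4.12 (cv2) and the standard library are available. Lean on these libraries where they do the work, as an engineer would, in place of code of your own. Each camera call takes 0.05 s, during which the arm holds its last target. There are 200 camera calls.

TASK

The camera glass on the back of the clamped phone has just been glued. Stand the UV lamp over the round camera island so that its hood sits flat on the phone all round, with its amber window towards the phone's charging-port end, and only then wind its timer knob clockwise to the orange mark and let go. Bear down on the lamp while you wind, firmly enough that it does not twist on the phone, but never with more than 25 newtons on the glass; keep the lamp upright and leave everything else on the mat alone.

Things in the scene. Friction and masses are not known exactly. Their poses are not given: they have to be found in the camera images.
- lamp: Loose UV cure lamp: upright cylinder 62 mm in diameter, white over a black hood, timer knob on top; 82 mm tall, about 0.3 kg. Origin: centre of its lower rim; z up; x towards its amber window, y towards the dial's zero tick. The hood is open below: a ring 62 mm outside, 48 mm inside, 20 mm deep. The dial face is 55 mm above the origin. Only friction (about 0.5 to 0.7) holds it on the phone.
- window (a point): Centre of the lamp's amber window, on the outside of the hood, 31 mm out from the lamp's axis along the lamp's x, 10.5 mm above its rim.
- timer (a joint): Knob angle relative to the lamp, rad: 0 with the white pointer line (one end of the grip bar) at the zero tick; grows clockwise seen from above, to a stop at 5.24. The orange mark is at 2.09 (120 degrees). At v the bar lies along the lamp's y turned clockwise by v. Stiff: 0.13 N m. The lamp spins too unless pressed with 5 to 9 N besides its weight; 12 to 15 N is safe.
- skirt (a point): On the knob's axis, at the top face of its round skirt (50 mm in diameter, 5 mm thick), 60 mm above the lamp's origin. From it rises the black grip bar, 12 mm wide, 42 mm long, 22 mm tall, with the pointer line on top. Fingers opened to 20 to 40 mm straddle the bar with their tips bearing down on the skirt, which turns with it (wider, they miss the skirt); the lamp can be carried by the bar.
- phone: Dark blue phone lying back up, clamped in an aluminium holder fixed to the bench; phone 152 by 74 mm, its back 16.5 mm above the origin; plate 176 by 98 mm; steel jaws on the long sides 56 to 100 mm from the origin along x, tops 21 mm above it. Origin: on the mat under the centre of the camera island; x points to the charging-port end, 116 mm away (the other end: 36 mm); z up.
- camera (a point): Centre of the camera island, level with the surrounding back glass on which the hood's rim is to stand; x towards the charging-port end, z up. The island is a round black step 44 mm in diameter and 3 mm high, so a centred hood goes over it with 2 mm to spare all round. Lamp and phone are rigid: coming down on the knob faster than about 10 mm/s can pass 25 N at the touch.
- dish_a: Bystander: round steel screw dish, 90 mm across, 18 mm high; origin under its centre.
- dish_b: Bystander: a second screw dish of the same kind.
- spudger: Bystander: flat blue plastic pry tool, about 145 mm long; origin near its middle, x along it.
- driver: Bystander: small red-handled screwdriver, about 160 mm long; origin near its middle, x along it.
- glue: Bystander: little adhesive bottle, 26 mm in diameter, 66 mm tall, standing; origin under its centre.
- spare: Bystander: second phone lying with its dark screen up, 148 by 72 by 9 mm; origin under its centre.
- board: Bystander: phone mid-frame with battery and circuit board, 110 by 60 by 6 mm; origin under its centre.

How it is judged:
On the way, in this order (a step that is already met when the one before it is completed fails the run):
1. the lamp sits flat over the camera island, window towards the charging-port end (within about 24 degrees), the timer not yet wound (below 0.9 rad) (horizontal distance between lamp and camera below 0.005 m and z of lamp in the frame of camera below 0.0015 m and angle between lamp's own z axis and vertical below 0.03 rad and y of window in the frame of camera between -0.0125 and 0.0125 m and x of window in the frame of camera above 0.015 m and value of joint timer below 0.9 rad), for 0.2 s.
2. the timer is wound to the orange mark with the lamp still seated (horizontal distance between lamp and camera below 0.005 m and z of lamp in the frame of camera below 0.0015 m and angle between lamp's own z axis and vertical below 0.03 rad and value of joint timer between 1.94 and 2.24 rad), for 0.1 s.
At the end, for the whole second after the job is handed in: The lamp stands at rest on the phone's back glass, released, its rim flat (within 1.5 mm and 0.03 rad) and centred on the camera island within 5 mm; its amber window faces the charging-port end within about 24 degrees; the timer pointer is at the orange mark, 2.09 rad, within 0.15 rad (all of step 2 and y of window in the frame of camera between -0.0125 and 0.0125 m and x of window in the frame of camera above 0.015 m and linear speed of lamp below 0.01 m/s and angular speed of lamp below 0.1 rad/s); the robot touches nothing.
It fails at once if more than 25 N between the lamp and the phone or its holder (contact force between lamp and phone above 25 N).
It fails at once if the seated lamp twisted more than about 30 degrees away from the charging-port end (horizontal distance between lamp and camera below 0.006 m and z of lamp in the frame of camera below 0.0015 m and (y of window in the frame of camera above 0.0155 m or y of window in the frame of camera below -0.0155 m or x of window in the frame of camera below 0 m)).
It fails at once if the lamp tipped more than about 35 degrees (angle between lamp's own z axis and vertical above 0.6 rad).
It fails at once if a bystander moved more than 20 mm (distance of any of dish_a, dish_b, spudger, driver, glue, spare, board from where it was at the start of the episode above 0.02 m).
It also fails if it takes over 72 s, if anything falls off the work surface, if the arm or the gripper's body presses on something with over 40 N, if the wrist force passes 120 N, or if a joint passes its speed limit or range.

## Working session

There is one attempt and no reset: what is moved stays moved. The work goes in short steps, Python scripts to look and compute and a tool call to move; the robot and the scene stay as the last step left them, time stands still between calls to the robot, and variables do not carry over. Pictures are saved under pics/ and viewed, at most 13 in all, crops included, and the job is handed in when it is done.

Besides the shell and the picture viewer there is one more tool, called after "Emit:" as name([rows], argument=value, ...), one row to a line, values as JSON. step_arm: Moves the arm, as the interface text tells. Its arguments: {"type":"object","properties":{"increments":{"type":"array","items":{"type":"array","items":{"type":"array","items":{"type":"number"}}}},"jaw":{"type":"number"}},"required":["increments"]}

```bash
mkdir -p pics; cat > h.py <<'E'
import numpy as np, cv2
from station import ctrl
def grab(n):
    s=ctrl.read_state(); f=ctrl.grab_frame(n)
    if 'hand_eye' in f:
        H=np.array(f['hand_eye']); R=np.array(s['ee_rot']); p=np.array(s['eef_pos'])
        f['Rcw']=R@H[:3,:3]; f['c']=R@H[:3,3]+p
    else:
        R=np.array(f['R']); f['Rcw']=R.T; f['c']=-R.T@np.array(f['t'])
    return f,s
def ray(f,u,v,z):
    d=f['Rcw']@np.array([(u-f['cx'])/f['fx'],(v-f['cy'])/f['fy'],1.]); return f['c']+d*(z-f['c'][2])/d[2]
def dep(f,u,v):
    Z=f['range_z'][int(round(v)),int(round(u))]; return f['c']+f['Rcw']@(Z*np.array([(u-f['cx'])/f['fx'],(v-f['cy'])/f['fy'],1.]))
def save(f,n,crop=None,k=1):
    a=f['pixels'][:,:,::-1]
    if crop: a=a[crop[1]:crop[3],crop[0]:crop[2]]
    cv2.imwrite('pics/'+n,cv2.resize(a,None,fx=k,fy=k,interpolation=cv2.INTER_CUBIC))
E
python3 - <<'E'
from h import *
f,s=grab('top'); save(f,'top.png'); print(s, f['c'],f['Rcw'],f['fx'], ctrl.grip_depth)
f,s=grab('scene'); save(f,'scene.png')
f,s=grab('wrist'); print(f['hand_eye'])
E
```

```text
{'clock': 0.0, 'joints': array([ 0.95947429,  0.42671931,  0.07386977,  1.60660104, -0.03411556,
        1.11081646, -0.06711304]), 'joint_vel': array([ 0.00308181,  0.00136395, -0.00058572, -0.00148417, -0.00189871,
        0.00183109, -0.00051442]), 'joint_efforts': array([ 5.60745611e-04, -9.49821138e+01,  3.76154378e+00, -4.63511646e+01,
        1.95094646e-02,  1.03339035e-02, -3.70094867e-06]), 'eef_pos': array([ 0.30055173, -0.60393817,  0.23062227]), 'ee_rot': array([[ 8.95272671e-01,  4.45518151e-01, -6.49342580e-04],
       [ 4.45518616e-01, -8.95271990e-01,  1.10784231e-03],
       [-8.77743673e-05, -1.28111515e-03, -9.99999176e-01]]), 'ft_force': array([0.2804259 , 0.07409147, 0.59406373]), 'torque': array([-0.00086738,  0.01764024, -0.02876488]), 'gripper_force': 0.0, 'finger_gap': 0.9972294064999568} [ 0.45746302 -0.01304036  1.33446028] [[ 0.00616245 -0.99625129  0.08628668]
 [-0.99997657 -0.0058823   0.00350065]
 [-0.00297996 -0.08630623 -0.9962642 ]] 459.2687582352126 0.0187
[[ 5.80390442e-04 -9.53620339e-01 -3.01011483e-01  7.59937668e-02]
 [ 9.99999815e-01  4.99340786e-04  3.46195446e-04 -4.56712283e-04]
 [-1.79831708e-04 -3.01011628e-01  9.53620452e-01 -1.42528718e-01]
 [ 0.00000000e+00  0.00000000e+00  0.00000000e+00  1.00000000e+00]]
```

View pics/top.png

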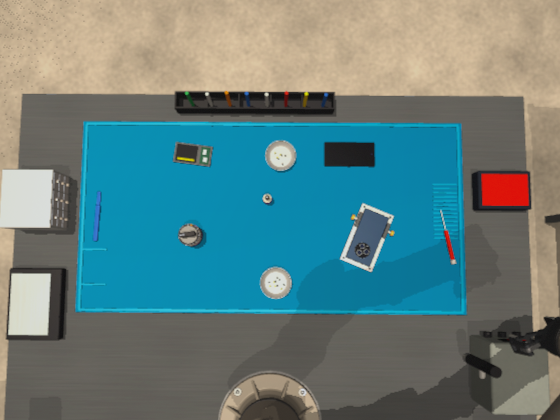

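View pics/scene.png

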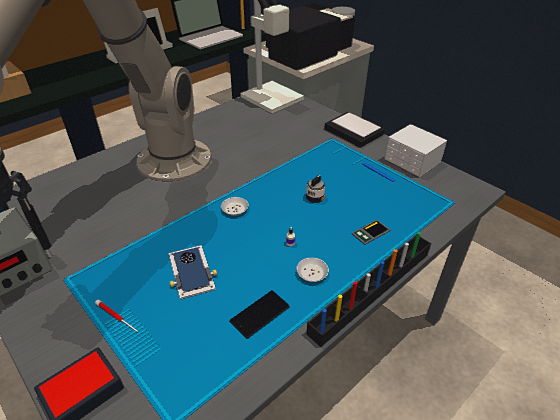

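The top view shows the lamp at about (190,235) and the clamped phone with its island at about (362,250), its port end pointing up and to the right. The dishes are at (280,155) and (276,282), and the glue is at (267,199). Next I'll measure them.

```bash
python3 - <<'E'
from h import *
f,s=grab('top')
for n,u,v,z in [('lampTop',188,235,.082),('lamp skirt',190,235,.06),('island',362,250,.0195)]: print(n,ray(f,u,v,z),dep(f,u,v))
# phone blue-ish mask: corners of plate (bright) 
a=f['pixels'].astype(int); 
P=f['range_z']; sub=(slice(195,280),slice(330,405))
m=np.zeros(a.shape[:2],np.uint8); m[sub]=(a[sub].min(2)>150)
c=np.argwhere(m)[:,::-1].astype(np.int32); r=cv2.minAreaRect(c); b=cv2.boxPoints(r)
print(r,b); print([ray(f,*p,.008) for p in b])
m=np.zeros(a.shape[:2],np.uint8); m[sub]=(a[sub].max(2)<45); c=np.argwhere(m)[:,::-1].astype(float); print(len(c),c.mean(0),np.median(c,0))
save(f,'crop.png',(160,205,220,265),6)
cv2.imwrite('pics/crops.png',np.hstack([cv2.resize(f['pixels'][y:y+80,x:x+80,::-1],(400,400),interpolation=cv2.INTER_CUBIC) for x,y in((150,195),(328,198))]))
E
```

```text
lampTop [0.52395175 0.22585901 0.082     ] [0.52366944 0.22484467 0.08731777]
lamp skirt [0.52515302 0.22449407 0.06      ] [0.52385986 0.21995618 0.08434745]
island [ 0.48737497 -0.26042623  0.0195    ] [ 0.48724675 -0.25936578  0.02513672]
((367.1361083984375, 237.526611328125), (38.07497787475586, 60.59361267089844), 22.380136489868164) [[337.99707 258.29288]
 [361.06805 202.26329]
 [396.27515 216.76035]
 [373.20416 272.78992]]
[array([ 0.46339843, -0.19332294,  0.008     ]), array([ 0.626153  , -0.26131898,  0.008     ]), array([ 0.58441841, -0.36287917,  0.008     ]), array([ 0.42257147, -0.29403554,  0.008     ])]
31 [361.16129032 250.22580645] [361. 248.]
```

View pics/crops.png

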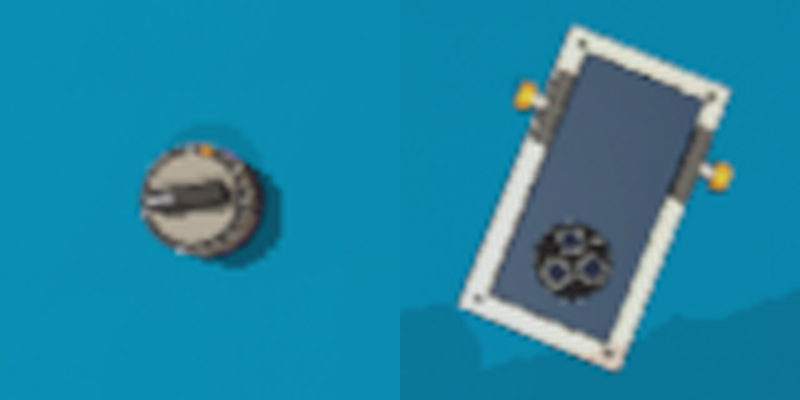

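The bar's white end points roughly to world +y. The plate is at a yaw of about -22.7°, with the island near (0.487, -0.261). I'll set out towards the lamp.

Emit:
step_arm([
  [[2,-1.2,0,0],[4,-2.5,0,0],[4,-2.5,0,0],[4,-2.5,0,0],[4,-2.5,0,0],[4,-2.5,0,0],[4,-2.5,0,0],[4,-2.5,0,0]],
])

```text
clock: 1.0
eef_pos: [0.4867, -0.3015, 0.2315]
ee_rot: [[0.895, 0.445, 0.0], [0.445, -0.895, -0.0], [0.0, 0.0, -1.0]]
ft_force: [0.8, -0.6, -0.3]
finger_gap: 1.004
gripper_force: 0.0
```

Emit:
step_arm([
  [[4,-2.5,0,0],[4,-2.5,0,0],[1.8,-4.3,0,0],[1.8,-4.3,0,0],[1.8,-4.3,0,0],[1.8,-4.3,0,0],[1.8,-4.3,0,0],[1.8,-4.3,0,0]],
])

```text
clock: 1.8
eef_pos: [0.5166, 0.058, 0.2315]
ee_rot: [[0.895, 0.445, 0.0], [0.445, -0.895, -0.0], [0.0, 0.0, -1.0]]
ft_force: [1.4, -0.1, -0.3]
finger_gap: 0.999
gripper_force: 0.0
```

Emit:
step_arm([
  [[1.8,-4.3,0,0],[1.8,-4.3,0,0],[0,0,0,0],[0,0,0,0],[0,0,0,0]],
])

```text
clock: 2.3
eef_pos: [0.5111, 0.1484, 0.2312]
ee_rot: [[0.896, 0.445, -0.0], [0.445, -0.896, -0.0], [-0.0, 0.0, -1.0]]
ft_force: [-0.1, -0.9, 0.3]
finger_gap: 1.0
gripper_force: 0.0
```

Emit:
step_arm([
  [[2.3,-3.1,0,0],[2.2,-3.1,0,0],[0,0,0,0],[0,0,0,0],[0,0,0,0]],
])

```text
clock: 2.8
eef_pos: [0.524, 0.2232, 0.2312]
ee_rot: [[0.896, 0.444, -0.0], [0.444, -0.896, -0.001], [-0.0, 0.001, -1.0]]
ft_force: [-0.3, -0.7, -0.2]
finger_gap: 0.997
gripper_force: 0.0
```

```bash
python3 - <<'E'
from h import *
f,s=grab('wrist'); save(f,'w1.png'); print(s['eef_pos'],s['joints'],f['fx'],f['cx'])
np.savez('w1.npz',**{k:f[k] for k in('pixels','range_z','fx','fy','cx','cy','Rcw','c')})
E
```

```text
[0.52398439 0.22315329 0.23119866] [-0.1937606   0.28075903 -0.38627256  1.82597889  0.1206553   1.05821994
 -1.73687605] 327.95663699171496 280.0570628853444
```

View pics/w1.png

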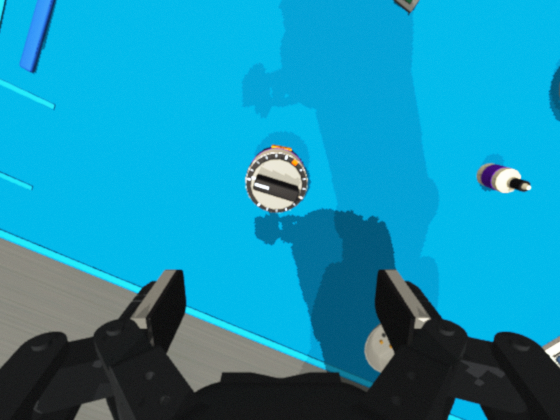

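In the wrist view the knob is at about (277,184), with the pointer's white end at about (262,186). The amber window shows at (278,148), at the top edge of the lamp. Next I'll measure the centre and the bar and window directions.

```bash
python3 - <<'E'
from h import *
z=np.load('w1.npz'); f={k:z[k] for k in z}
a=f['pixels']; hsv=cv2.cvtColor(a,cv2.COLOR_RGB2HSV).astype(int)
S=np.zeros(a.shape[:2],bool); S[135:225,235:320]=1
H,s,v=hsv[...,0],hsv[...,1],hsv[...,2]
lamp=S&~((H>85)&(H<115)&(s>120))
cs=max(cv2.findContours(lamp.astype(np.uint8),0,2)[0],key=cv2.contourArea)
print('lamp',cv2.minEnclosingCircle(cs))
# dial disc via depth: points with height >.05
vv,uu=np.mgrid[:420,:560]; Z=f['range_z']
P=np.stack([(uu-f['cx'])/f['fx']*Z,(vv-f['cy'])/f['fy']*Z,Z],-1)@f['Rcw'].T+f['c']
for lo,hi in((.05,.075),(.077,.095)):
    m=S&(P[...,2]>lo)&(P[...,2]<hi); q=P[m][:,:2]; print(lo,m.sum(),q.mean(0),np.median(P[m][:,2]),cv2.minEnclosingCircle(q.astype(np.float32)))
    if lo>.07:
        (c,wh,an)=cv2.minAreaRect((q*1000).astype(np.float32)); print(c,wh,an)
        w,V=np.linalg.eigh(np.cov(q.T)); print('bar yaw',np.degrees(np.arctan2(*V[::-1,1])),np.sqrt(w*12))
        wm=m&(v>170)&(s<60); print('white',wm.sum(), P[wm].mean(0))
om=S&(H>5)&(H<22)&(s>150)&(v>120); n,l,st,ct=cv2.connectedComponentsWithStats(om.astype(np.uint8))
for i in range(1,n): print(st[i],ct[i],ray(f,*ct[i],.055),ray(f,*ct[i],.0105))
E
```

```text
lamp ((275.7452697753906, 178.1101531982422), 34.22054672241211)
0.05 2315 [0.52898877 0.22973864] 0.062257564791779796 ((0.5254678726196289, 0.227969691157341), 0.030996358022093773)
0.077 642 [0.52607627 0.22841926] 0.08477921813493816 ((0.5253374576568604, 0.228202223777771), 0.021200530230998993)
(525.2371215820312, 228.18707275390625) (12.279993057250977, 41.52244186401367) 8.575763702392578
bar yaw 98.60460805801098 [0.0125529  0.04136952]
white 67 [0.5226608  0.24001676 0.08507544]
[273 145  19   6  26] [282.11538462 147.26923077] [0.5592762  0.23872473 0.055     ] [0.55471939 0.23612069 0.0105    ]
[272 147   1   1   1] [272. 147.] [0.55518923 0.24754667 0.055     ] [0.55006175 0.24617446 0.0105    ]
[291 160   7   6  30] [294.26666667 162.5       ] [0.55139527 0.22156921 0.055     ] [0.54573803 0.2165697  0.0105    ]
```

Emit:
step_arm([
  [[0.3,-0.4,0,0],[0,0,0,-8],[0,0,0,-8],[0,0,0,-8],[0,0,0,-8],[0,0,0,-8],[0,0,0,-8],[0,0,0,-8]],
], jaw=0.6)

```text
clock: 3.65
eef_pos: [0.5248, 0.2294, 0.2315]
ee_rot: [[0.126, 0.992, 0.0], [0.992, -0.126, -0.0], [0.0, 0.0, -1.0]]
ft_force: [-0.4, 0.1, 0.4]
finger_gap: 0.405
gripper_force: 0.0
```

Emit:
step_arm([
  [[0,0,0,-8],[0,0,0,-8.2],[0,0,3,0],[0,0,3,0],[0,0,3,0],[0,0,1.5,0],[0,0,0,0],[0,0,0,0]],
])

```text
clock: 4.45
eef_pos: [0.525, 0.2301, 0.1273]
ee_rot: [[-0.15, 0.989, 0.001], [0.989, 0.15, 0.0], [0.0, 0.001, -1.0]]
ft_force: [-0.1, 0.8, 0.3]
finger_gap: 0.398
gripper_force: 0.0
```

```bash
cat > bar.py <<'E'
from h import *
import sys
f,s=grab('wrist'); save(f,sys.argv[1]); print(s['eef_pos'],np.degrees(np.arctan2(s['ee_rot'][1,0],s['ee_rot'][0,0])),s['joints'][6],s['finger_gap'])
vv,uu=np.mgrid[:420,:560]; Z=f['range_z']; d=.0025
P=np.stack([(uu-f['cx'])/f['fx']*Z,(vv-f['cy'])/f['fy']*Z,Z],-1)@f['Rcw'].T+f['c']
a=f['pixels']; ztop=float(sys.argv[2]); T=(P-s['eef_pos'])@s['ee_rot']
m=(abs(P[...,2]-ztop-.001)<.006)&(np.hypot(T[...,0],T[...,1])<.035)
n,l,st,ct=cv2.connectedComponentsWithStats(m.astype(np.uint8)); i=1+st[1:,4].argmax(); m=l==i
q=(T[m][:,:2]*1000).astype(np.float32); print(st[i],'in tool mm',cv2.minAreaRect(q),'zmed',np.median(P[m][:,2]))
np.savez('w.npz',**{k:f[k] for k in('pixels','range_z','fx','fy','cx','cy','Rcw','c')})
E
python3 bar.py w2.png .082
```

```text
[0.52502603 0.23008905 0.12726995] 98.64954069186126 -0.6325198209343522 0.39836698764235107
[ 273  205   20   67 1276] in tool mm ((-1.15765380859375, 0.4273228645324707), (41.7921028137207, 11.74449634552002), 0.20858769118785858) zmed 0.08485317623640007
```

View pics/w2.png

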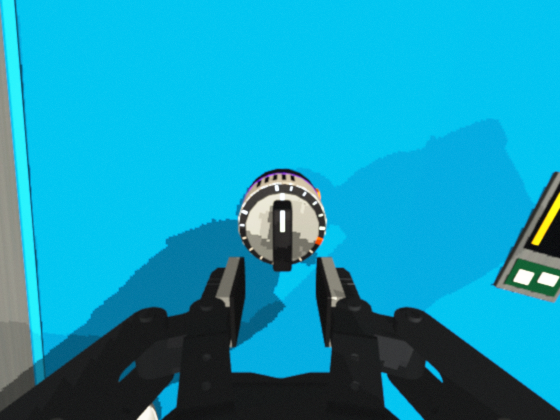

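The view shows the bar between the fingers, with the pointer at (282,220) and the bar at (282,238). It is aligned with the tool to within 1.2 mm. I'll descend and grip it.

Emit:
step_arm([
  [[-0.1,0,2,0],[0,0,2,0],[0,0,1,0],[0,0,0.8,0],[0,0,0.4,0],[0,0,0,0],[0,0,0,0]],
])

```text
clock: 5.2
eef_pos: [0.525, 0.229, 0.0649]
ee_rot: [[-0.151, 0.989, 0.001], [0.989, 0.151, 0.0], [0.0, 0.001, -1.0]]
ft_force: [0.6, 0.2, -0.0]
finger_gap: 0.403
gripper_force: 0.0
```

Emit:
step_arm([
  [[0,0,0,0],[0,0,0,0],[0,0,0,0],[0,0,0,0],[0,0,0,0]],
], jaw=1)

```text
clock: 5.7
eef_pos: [0.5251, 0.229, 0.0647]
ee_rot: [[-0.15, 0.989, 0.001], [0.989, 0.15, 0.0], [0.0, 0.001, -1.0]]
ft_force: [1.9, -0.4, 4.8]
finger_gap: 0.118
gripper_force: 63.5
```

Gripped at a gap of about 10 mm. Now I'll lift and carry it past the island, so the wrist camera can see the island ahead of the held lamp.

Emit:
step_arm([
  [[0,0,-0.5,0],[0,0,-1.5,0],[0,0,-2.5,0],[0,0,-2.5,0],[0,0,-2,0],[0,0,-0.5,0],[0,0,0,0]],
])

```text
clock: 6.4
eef_pos: [0.5249, 0.2288, 0.1602]
ee_rot: [[-0.15, 0.989, 0.001], [0.989, 0.15, 0.0], [0.0, 0.001, -1.0]]
ft_force: [-0.5, 0.3, -3.4]
finger_gap: 0.125
gripper_force: 62.5
```

Emit:
step_arm([
  [[-1,-0.3,0,0],[-2,-0.6,0,0],[-3,-0.9,0,0],[-3.5,-1.1,0,0],[-3.5,-1.1,0,0],[-3.5,-1.1,0,0],[-3.5,-1.1,0,0],[-3.5,-1.1,0,0]],
])

```text
clock: 7.2
eef_pos: [0.4864, -0.0166, 0.1583]
ee_rot: [[-0.15, 0.989, -0.002], [0.989, 0.15, -0.0], [0.0, -0.002, -1.0]]
ft_force: [0.1, -0.4, -2.3]
finger_gap: 0.125
gripper_force: 62.4
```

Emit:
step_arm([
  [[-3.5,-1.1,0,0],[-3.5,-1.1,0,0],[-3.5,-1.1,0,0],[-3.5,-1.1,0,0],[-3.5,-1.1,0,0],[-3.5,-1.1,0,0],[-3.5,-1.1,0,0],[-3,-0.9,0,0]],
])

```text
clock: 8.0
eef_pos: [0.4422, -0.3014, 0.1581]
ee_rot: [[-0.149, 0.989, -0.002], [0.989, 0.149, 0.001], [0.001, -0.002, -1.0]]
ft_force: [0.3, -0.2, -2.0]
finger_gap: 0.123
gripper_force: 62.5
```

Emit:
step_arm([
  [[-2,-0.5,0,0],[-1,-0.3,0,0],[0,0,0,8],[0,0,0,8],[0,0,0,8],[0,0,0,8],[0,0,0,7],[0,0,0,0]],
])

```text
clock: 8.8
eef_pos: [0.4405, -0.3293, 0.1586]
ee_rot: [[0.506, 0.862, -0.001], [0.862, -0.506, 0.001], [0.0, -0.001, -1.0]]
ft_force: [0.1, -0.7, -1.4]
finger_gap: 0.123
gripper_force: 62.4
```

Emit:
step_arm([
  [[0,0,0,0],[0,0,0,0]],
])

```text
clock: 9.0
eef_pos: [0.4407, -0.3299, 0.1591]
ee_rot: [[0.502, 0.865, -0.0], [0.865, -0.502, 0.0], [0.0, -0.001, -1.0]]
ft_force: [-0.8, 1.0, -2.0]
finger_gap: 0.125
gripper_force: 62.4
```

```bash
python3 bar.py w3.png .16
```

```text
[ 0.44073283 -0.32985953  0.15905596] 59.84705827953727 -0.0776493549649812 0.12505318396114998
[ 231  223  100   64 2713] in tool mm ((7.733944892883301, -0.7468471527099609), (32.65986251831055, 49.123783111572266), 0.0070002442225813866) zmed 0.157430630913779
```

View pics/w3.png

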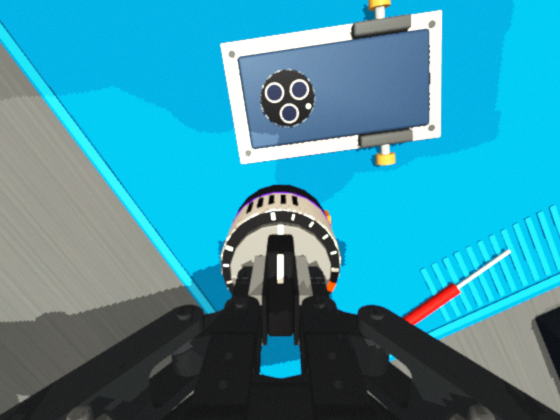

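The island is at about (288,98) and the phone runs to the right in the picture. The lamp is held upright, with its orange mark at (331,287). I'll compute positions from this.

```bash
python3 - <<'E'
from h import *
z=np.load('w.npz'); f={k:z[k] for k in z}; s=ctrl.read_state(); p=s['eef_pos'];R=s['ee_rot']
a=f['pixels'].astype(int); g=a.max(2)
def blob(m,box):
    M=np.zeros(m.shape,np.uint8); x0,y0,x1,y1=box; M[y0:y1,x0:x1]=m[y0:y1,x0:x1]; return M
m=blob(g<60,(255,62,322,134)); m=cv2.morphologyEx(m,cv2.MORPH_CLOSE,np.ones((9,9))); c=max(cv2.findContours(m,0,2)[0],key=cv2.contourArea)
e=cv2.fitEllipse(c); print('island',e,ray(f,*e[0],.0195)); 
q=np.array([ray(f,*x[0],.0195)[:2] for x in c],np.float32); print(cv2.minEnclosingCircle(q))
# phone back blue region rect at z .0165
hsv=cv2.cvtColor(f['pixels'],cv2.COLOR_RGB2HSV).astype(int)
m=blob(a.min(2)>170,(210,0,450,170)); c=max(cv2.findContours(m,0,2)[0],key=cv2.contourArea)
q=np.array([ray(f,*x[0],.010)[:2]*1000 for x in c],np.float32); r=cv2.minAreaRect(q); b=cv2.boxPoints(r); print('plate z10',r)
for i in range(4):
    d=b[(i+1)%4]-b[i]; print(d, np.hypot(*d),np.degrees(np.arctan2(d[1],d[0])))
# lamp features
om=blob((hsv[...,0]<22)&(hsv[...,0]>5)&(hsv[...,1]>150),(225,190,345,320)); n,l,st,ct=cv2.connectedComponentsWithStats(om)
zd=p[2]-.0047-.005
for i in range(1,n): print(st[i],(ray(f,*ct[i],zd)-p)@R*1000)
# white ticks on dial ring
wm=blob((a.min(2)>215),(220,200,345,300)); n,l,st,ct=cv2.connectedComponentsWithStats(wm)
for i in range(1,n):
    if st[i,4]>4: print('w',st[i],ct[i].round(1),((ray(f,*ct[i],zd)-p)@R*1000).round(1))
print('bar front',(ray(f,280,235,p[2]+.0173)-p)@R*1000)
E
```

```text
island ((288.96246337890625, 104.28252410888672), (39.2148551940918, 51.73643112182617), 69.44342803955078) [ 0.48545151 -0.26548437  0.0195    ]
((0.4863400161266327, -0.26141124963760376), 0.021290645003318787)
plate z10 ((491.05303955078125, -262.5703125), (98.3963851928711, 106.47616577148438), 67.64047241210938)
[ 98.470764 -40.50537 ] 106.47618 -22.359528
[37.4317   90.998474] 98.396416 67.64046
[-98.470764  40.50537 ] 106.47618 157.64047
[-37.4317   -90.998474] 98.396416 -112.359535
[324 211   6   6  15] [26.82121436 21.58527407  9.69643298]
[329 221   1   1   1] [22.78887744 23.07352933  9.69503841]
[326 281   9  11  67] [-13.2019003   25.33585635   9.68708722]
w [265 208  17   5  35] [272.9 209.8] [28.5 -4.5  9.7]
w [283 209   7   2  13] [286.2 209.5] [28.7  2.   9.7]
w [292 210   4   2   7] [293.7 210.4] [28.2  5.6  9.7]
w [242 213  17   9  34] [251.1 216.1] [ 25.2 -15.1   9.7]
w [271 212   5   8  29] [272.7 215.8] [25.4 -4.6  9.7]
w [299 212   3   2   5] [299.8 212.4] [27.2  8.6  9.7]
w [292 214   3   6  13] [292.8 216.5] [25.1  5.2  9.7]
w [304 214  11   6  27] [309.5 216.3] [25.2 13.4  9.7]
w [309 222   5   5  12] [311.  223.8] [21.3 14.3  9.7]
w [320 223  11  12  20] [325.8 228.6] [18.8 21.7  9.7]
w [277 225   7   9  61] [280.1 229. ] [18.6 -1.   9.7]
w [323 235   5   4  13] [325.  236.4] [14.6 21.5  9.7]
w [226 236   4   4   9] [227.7 237.8] [ 13.8 -27.2   9.7]
w [334 240   4   7  11] [335.4 242.8] [11.2 26.8  9.7]
w [225 246   8   5  28] [228.9 248. ] [  8.3 -26.8   9.7]
w [331 251   5   3  12] [333.2 252.2] [ 6.  26.   9.7]
w [277 255   7  25 164] [279.9 266.4] [-2.  -1.1  9.7]
w [223 264   6   3  15] [225.7 265.1] [ -1.3 -28.9   9.7]
bar front [ 26.20177888  -1.02679539 -17.2944662 ]
```

```bash
python3 - <<'E'
from h import *
from scipy.optimize import least_squares
z=np.load('w.npz'); f={k:z[k] for k in z}; s=ctrl.read_state(); p=s['eef_pos'];R=s['ee_rot']
L=lambda u,v,dz:((ray(f,u,v,p[2]+dz)-p)@R*1000)[:2].round(1)
print('bar top front',L(280,254,.0173),'base',L(280,235,-.0047),'skirt mark',L(280.1,225,-.0047),L(280.1,233.5,-.0047))
t=[L(u,v,-.0097) for u,v in((272.7,215.8),(292.8,216.5),(311,223.8),(325,236.4),(333.2,252.2),(228.9,248),(330.5,286.5))]
t=np.array(t); r=least_squares(lambda x:np.hypot(*(t-x[:2]).T)-x[2],[0,0,26]); print(r.x,r.fun,np.degrees(np.arctan2(t[:,1]-r.x[1],t[:,0]-r.x[0])))
print('amber',L(328,216,-.0547+.006),'delta tool cm',(np.array([.4863,-.261,0])-p)@R*100)
save(f,'w3c.png',(200,180,360,300),5)
E
```

```text
bar top front [17.7 -1. ] base [17.4 -1. ] skirt mark [22.5 -1. ] [18.1 -1. ]
[-2.73097572 -0.78409819 28.33841685] [ 0.05018829  0.12862797  0.03441897 -0.10822465 -0.167193   -0.08050518
  0.14268761] [ -7.72489018  12.13474286  32.11624372  52.12677966  71.94526968
 -67.02261988 112.65202145]
amber [12.3 28.5] delta tool cm [ 8.24605939  0.47281641 15.91421897]
```

View pics/w3c.png

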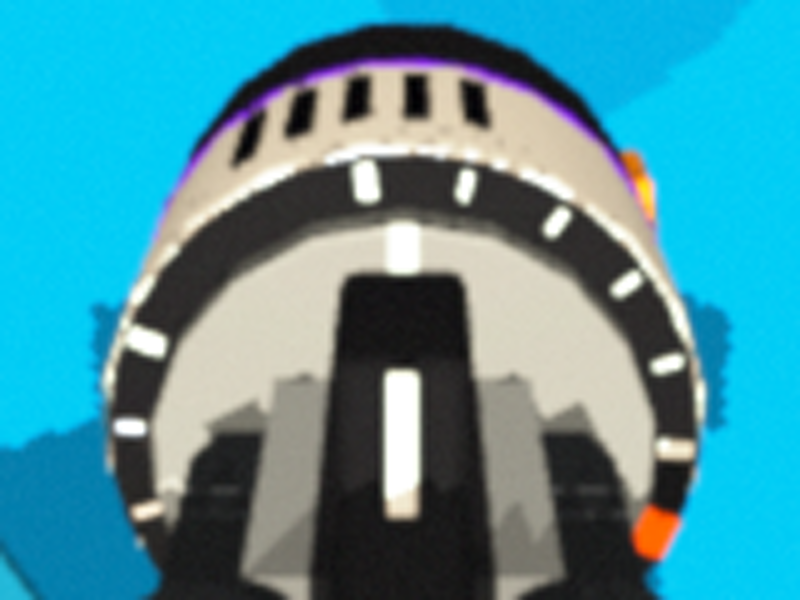

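The zero tick is at -7.7° and the orange mark at 112.6° in the tool frame, so there are about 112° to wind. Seating leaves only 2 mm of slack, so I'll check the camera's bias before placing.

```bash
python3 - <<'E'
from h import *
p3=ctrl.read_state()['eef_pos']; R3=ctrl.read_state()['ee_rot']
for n in('w1.npz','w.npz'):
    z=np.load(n); f={k:z[k] for k in z}
    vv,uu=np.mgrid[:420,:560]; Z=f['range_z']; C=np.stack([(uu-f['cx'])/f['fx']*Z,(vv-f['cy'])/f['fy']*Z,Z],-1); P=C@f['Rcw'].T+f['c']
    h=cv2.cvtColor(f['pixels'],cv2.COLOR_RGB2HSV).astype(int)
    m=(h[...,0]>85)&(h[...,0]<110)&(h[...,1]>200)&(Z>0)&(abs(P[...,2])<.012); m=cv2.erode(m.astype(np.uint8),np.ones((7,7)))>0
    q=C[m]; A=np.c_[q[:,:2],np.ones(len(q))]; 
    P2=P[m]; c=np.linalg.lstsq(np.c_[uu[m]-280,vv[m]-210,np.ones(m.sum())],P2[:,2]*1000,rcond=None)[0]; print(n,'z err mm per px u,v; const',c,P2[:,2].std()*1000, 'camz',f['c'])
f0=f
for nm,u,v in(('phone',360,70),('phone',350,110),('plate',300,150),('zero',273,216),('t1',292,217),('t5',333,252),('bar top',280,258),('bar top',280,275),('skirt',262,240),('skirt',300,240),('orange',330,287)):
    P=dep(f0,u,v); print(nm,((P-p3)@R3*1000).round(1),P[2].round(4))
E
```

```text
w1.npz z err mm per px u,v; const [ 4.56852774e-05 -6.95110325e-05  3.11566614e+00] 0.7954092522320585 camz [0.59191042 0.2573739  0.37369281]
w.npz z err mm per px u,v; const [2.31428247e-04 8.56410181e-04 3.19179212e+00] 0.7996386015360101 camz [ 0.4783361  -0.26334988  0.30159768]
phone [104.2  62.5 139.8] 0.0193
phone [ 73.8  56.4 139. ] 0.0201
plate [ 40.1  16.5 147. ] 0.0121
zero [26.3 -4.4  6.7] 0.1524
t1 [25.8  4.7  6.8] 0.1523
t5 [ 7.4 25.4  6.9] 0.1522
bar top [ 17.8  -1.  -21.3] 0.1804
bar top [  9.2  -1.  -19.8] 0.1789
skirt [15.7 -9.6  2.5] 0.1566
skirt [16.   8.5  1.7] 0.1574
orange [-12.3  24.8   6.9] 0.1522
```

Camera z is biased by a constant 3.1 mm, with no tilt. Using lamp and island from the same frame, the shift is about 83.4 mm in tool x and 5.7 mm in tool y.

Emit:
step_arm([
  [[1.5,0.1,0,0],[3,0.2,0,0],[2.5,0.2,0,0],[1.34,0.07,0,0],[0,0,2,0],[0,0,2,0],[0,0,1.8,0],[0,0,0.5,0]],
])

```text
clock: 9.85
eef_pos: [0.487, -0.2606, 0.0946]
ee_rot: [[0.505, 0.863, -0.002], [0.863, -0.505, 0.001], [-0.0, -0.003, -1.0]]
ft_force: [-0.4, 1.0, -3.6]
finger_gap: 0.128
gripper_force: 62.4
```

Emit:
step_arm([
  [[0,0,0,0],[0,0,0,0],[0,0,0,0]],
])

```text
clock: 10.15
eef_pos: [0.4885, -0.2613, 0.0973]
ee_rot: [[0.505, 0.863, 0.001], [0.863, -0.505, -0.001], [0.0, 0.001, -1.0]]
ft_force: [-0.6, -0.6, -3.0]
finger_gap: 0.127
gripper_force: 62.3
```

```bash
python3 bar.py w4.png .10
```

```text
[ 0.4884668  -0.2613185   0.09728541] 59.65657735340799 -0.27328368145594845 0.127177585012584
[ 231  225  100   62 2407] in tool mm ((7.500143051147461, -0.43171119689941406), (32.458988189697266, 48.96891784667969), 0.913770854473114) zmed 0.09585356299932218
```

View pics/w4.png

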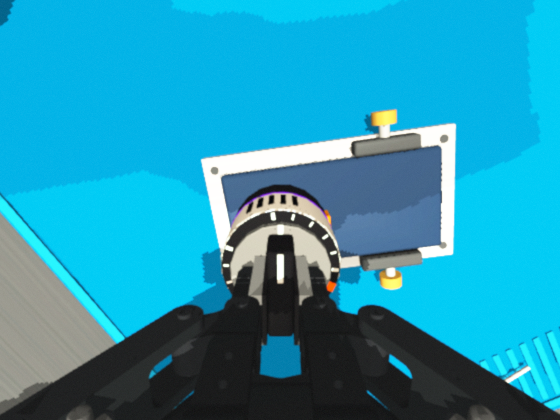

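The lamp is over the phone, and the plate corners show at about (203,158) and (455,125). I'll cross-check the island position from the plate's edges and the lamp from its tick ring.

```bash
cat > chk.py <<'E'
from h import *
from scipy.optimize import least_squares
z=np.load('w.npz'); f={k:z[k] for k in z}; f['c']=f['c']-[0,0,.0031]
s=ctrl.read_state(); p=s['eef_pos'];R=s['ee_rot']
a=f['pixels'].astype(int); w=(a.min(2)>150)
T=lambda u,v,z:((ray(f,u,v,z)-p)@R*1000)[:2]
print('plate h',[dep(f,u,v)[2].round(4) for u,v in((260,157),(214,200),(449,200))])
def fit(pts):
    q=np.array([T(u,v,.009) for u,v in pts],np.float32); l=cv2.fitLine(q,cv2.DIST_HUBER,0,.01,.01).ravel(); return l
top=[(u,np.argmax(w[100:230,u])+99.5) for u in range(215,345,3)]
left=[(np.argmax(w[v,190:260])+189.5,v) for v in range(168,230,3)]
right=[(499.5-np.argmax(w[v,:500][::-1])+.0,v) for v in range(132,245,3)]
L={n:fit(x) for n,x in(('top',top),('left',left),('right',right))}
for n,l in L.items(): print(n,l.round(3),np.degrees(np.arctan2(l[1],l[0])).round(2))
ax=L['top'][:2]*np.sign(L['top'][1])   # port direction (tool y+)
nx=np.array([ax[1],-ax[0]])            # towards tool +x
dt=L['top'][2:]@nx; dl=L['left'][2:]@ax; dr=L['right'][2:]@ax
print('length',dr-dl,'island along from left',dl+48,'from right',dr-128,'lat',dt-49)
print('island tool mm', nx*(dt-49)+ax*((dl+48+dr-128)/2))
# ticks
zd=p[2]-.0047-.005
n,l,st,ct=cv2.connectedComponentsWithStats(((a.min(2)>190)).astype(np.uint8))
t=np.array([T(*ct[i],zd) for i in range(1,n) if 4<st[i,4]<60]); r=np.hypot(*(t-[-1.3,-.8]).T); t=t[(r>25.5)&(r<29)]
x=least_squares(lambda x:np.hypot(*(t-x[:2]).T)-x[2],[0,0,27],loss='soft_l1',f_scale=.3); print('lamp tool mm',x.x,len(t),x.fun.round(1))
print('port yaw vs tool',np.degrees(np.arctan2(ax[1],ax[0])))
E
python3 chk.py
```

```text
plate h [np.float64(0.0067), np.float64(0.0082), np.float64(0.0078)]
top [ 0.139  0.99  49.836 -1.333] 82.04
left [  0.991  -0.132  14.71  -52.39 ] -7.56
right [  0.99   -0.141  19.631 123.55 ] -8.1
length 174.92557 island along from left -1.8473663 from right -2.921791 lat 0.54003525
island tool mm [ 0.20455787 -2.4363925 ]
lamp tool mm [-0.65266775 -0.81089939 27.41272523] 7 [-0.1 -0.   0.   0.2  0.  -0.2  0. ]
port yaw vs tool 82.038734
```

Two independent estimates agree: shift about +0.5 and -1.3 mm. I'll correct, then lower slowly.

Emit:
step_arm([
  [[0.05,-0.13,0,0],[0,0,0.4,0],[0,0,0.4,0],[0,0,0.2,0],[0,0,0,0],[0,0,0,0],[0,0,0,0]],
])

```text
clock: 10.9
eef_pos: [0.4872, -0.26, 0.0864]
ee_rot: [[0.505, 0.863, 0.0], [0.863, -0.505, 0.0], [0.0, 0.0, -1.0]]
ft_force: [0.4, -0.7, -2.5]
finger_gap: 0.126
gripper_force: 62.4
```

Emit:
step_arm([
  [[0,0,0.05,0],[0,0,0.05,0],[0,0,0.04,0],[0,0,0.04,0],[0,0,0.04,0],[0,0,0,0]],
])

```text
clock: 11.5
eef_pos: [0.4871, -0.26, 0.0841]
ee_rot: [[0.505, 0.863, -0.0], [0.863, -0.505, 0.0], [0.0, -0.0, -1.0]]
ft_force: [-0.5, -0.0, -4.1]
finger_gap: 0.122
gripper_force: 62.4
```

Emit:
step_arm([
  [[0,0,0.04,0],[0,0,0.04,0],[0,0,0.04,0],[0,0,0,0],[0,0,0,0]],
])

```text
clock: 12.0
eef_pos: [0.4871, -0.26, 0.0829]
ee_rot: [[0.505, 0.863, 0.0], [0.863, -0.505, 0.0], [0.0, 0.0, -1.0]]
ft_force: [0.2, 0.7, -2.1]
finger_gap: 0.133
gripper_force: 62.4
```

Emit:
step_arm([
  [[0,0,0.04,0],[0,0,0.04,0],[0,0,0.04,0],[0,0,0,0],[0,0,0,0]],
])

```text
clock: 12.5
eef_pos: [0.4871, -0.2599, 0.0817]
ee_rot: [[0.505, 0.863, -0.0], [0.863, -0.505, 0.0], [0.0, -0.0, -1.0]]
ft_force: [-0.7, 0.0, -3.2]
finger_gap: 0.124
gripper_force: 62.4
```

The rim is below the island's top and there's no contact force, so it has gone over. I'll continue in small steps.

Emit:
step_arm([
  [[0,0,0.03,0],[0,0,0.02,0],[0,0,0,0],[0,0,0,0]],
])

```text
clock: 12.9
eef_pos: [0.4871, -0.26, 0.0813]
ee_rot: [[0.505, 0.863, 0.0], [0.863, -0.505, -0.0], [0.0, 0.0, -1.0]]
ft_force: [-0.1, -0.5, -0.8]
finger_gap: 0.125
gripper_force: 62.7
```

Emit:
step_arm([
  [[0,0,0.02,0],[0,0,0,0],[0,0,0,0]],
])

```text
clock: 13.2
eef_pos: [0.4873, -0.26, 0.0812]
ee_rot: [[0.505, 0.863, 0.0], [0.863, -0.505, -0.0], [0.0, 0.0, -1.0]]
ft_force: [0.4, -0.3, 1.6]
finger_gap: 0.12
gripper_force: 63.0
```

Emit:
step_arm([
  [[0,0,0.02,0],[0,0,0,0],[0,0,0,0]],
])

```text
clock: 13.5
eef_pos: [0.4874, -0.2601, 0.0811]
ee_rot: [[0.505, 0.863, 0.001], [0.863, -0.505, -0.0], [0.0, 0.001, -1.0]]
ft_force: [0.2, -0.0, 5.4]
finger_gap: 0.125
gripper_force: 63.6
```

It is seated at 0.0811 with light contact. I'll release, shift the tool axis back by about 0.9 mm onto the knob axis, and regrip.

Emit:
step_arm([
  [[0,0,-0.04,0],[0,0,0,0],[0,0,0,0],[0,0,0,0]],
], jaw=0.7)

```text
clock: 13.9
eef_pos: [0.487, -0.2599, 0.0811]
ee_rot: [[0.505, 0.863, -0.0], [0.863, -0.505, 0.0], [0.0, -0.0, -1.0]]
ft_force: [0.1, 0.5, -0.5]
finger_gap: 0.297
gripper_force: 0.0
```

Emit:
step_arm([
  [[-0.09,0,0,0],[0,0,0,0],[0,0,0,0]],
])

```text
clock: 14.2
eef_pos: [0.4866, -0.2608, 0.0812]
ee_rot: [[0.505, 0.863, -0.0], [0.863, -0.505, 0.0], [0.0, -0.0, -1.0]]
ft_force: [0.5, -0.7, 0.2]
finger_gap: 0.298
gripper_force: 0.0
```

```bash
python3 bar.py w5.png .0985; sed -i 's/^print(.plate h.*$//' chk.py; python3 chk.py
```

```text
[ 0.48656903 -0.26079381  0.08118748] 59.64973243504675 -0.2806046575236166 0.29809177266569165
[ 267  242   29   93 2533] in tool mm ((0.2905292510986328, -0.31891441345214844), (12.00305461883545, 42.077239990234375), 89.97454071044922) zmed 0.10124371904311186
top [ 0.14   0.99  50.056 -1.37 ] 81.98
left [  0.99   -0.138  17.725 -50.846] -7.91
right [  0.991  -0.137  27.882 124.307] -7.89
length 174.85649 island along from left 0.12565994 from right -1.0178528 lat 0.75701904
island tool mm [ 0.6873352 -0.5474046]
lamp tool mm [-0.14293123 -0.41835416 27.65997022] 7 [ 0.2  0.1 -0.1 -0.1 -0.2 -0.1  0.4]
port yaw vs tool 81.97574
```

View pics/w5.png

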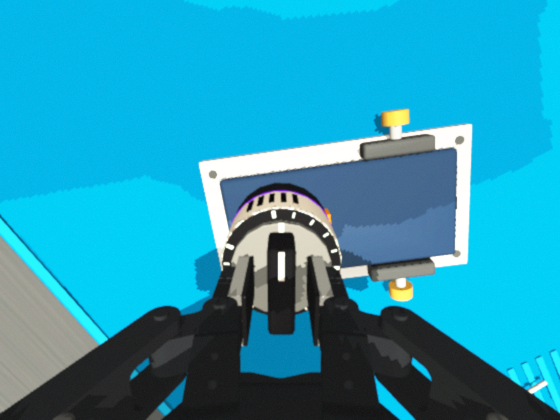

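The fingers are open and clear, the bar centre is within 0.3 mm of the tool axis, and the lamp sits within 1 mm of the island centre. I'll regrip and press.

Emit:
step_arm([
  [[0,0,0,0],[0,0,0,0],[0,0,0,0],[0,0,0,0]],
], jaw=1)

```text
clock: 14.65
eef_pos: [0.4867, -0.2608, 0.0813]
ee_rot: [[0.505, 0.863, 0.0], [0.863, -0.505, -0.0], [0.0, 0.0, -1.0]]
ft_force: [0.0, -0.2, 1.8]
finger_gap: 0.125
gripper_force: 60.8
```

Emit:
step_arm([
  [[0,0,0.03,0],[0,0,0.03,0],[0,0,0,0],[0,0,0,0]],
])

```text
clock: 15.05
eef_pos: [0.4868, -0.2608, 0.0812]
ee_rot: [[0.505, 0.863, 0.0], [0.863, -0.505, -0.0], [-0.0, 0.0, -1.0]]
ft_force: [-3.3, 1.6, 13.2]
finger_gap: 0.123
gripper_force: 62.4
```

It's bearing down at 13 N. Now I'll wind, checking the force as I go.

Emit:
step_arm([
  [[0,0,0,2],[0,0,0,4],[0,0,0,4],[0,0,0,4],[0,0,0,2],[0,0,0,0]],
])

```text
clock: 15.65
eef_pos: [0.4867, -0.2608, 0.0812]
ee_rot: [[0.724, 0.689, 0.0], [0.689, -0.724, -0.0], [-0.0, 0.0, -1.0]]
ft_force: [-3.4, 2.5, 13.9]
finger_gap: 0.122
gripper_force: 62.4
```

Emit:
step_arm([
  [[0,0,0,5],[0,0,0,5],[0,0,0,5],[0,0,0,5],[0,0,0,5],[0,0,0,0]],
])

```text
clock: 16.25
eef_pos: [0.4866, -0.2606, 0.0812]
ee_rot: [[0.949, 0.317, -0.0], [0.317, -0.949, 0.0], [-0.0, -0.0, -1.0]]
ft_force: [-4.5, 2.5, 14.3]
finger_gap: 0.127
gripper_force: 62.5
```

Emit:
step_arm([
  [[0,0,0,5],[0,0,0,5],[0,0,0,5],[0,0,0,5],[0,0,0,5],[0,0,0,0]],
])

```text
clock: 16.85
eef_pos: [0.4867, -0.2604, 0.0812]
ee_rot: [[0.994, -0.114, 0.0], [-0.114, -0.994, 0.0], [0.0, -0.0, -1.0]]
ft_force: [-3.3, 2.9, 12.8]
finger_gap: 0.127
gripper_force: 62.4
```

Emit:
step_arm([
  [[0,0,0,5],[0,0,0,5],[0,0,0,5],[0,0,0,5],[0,0,0,5],[0,0,0,0]],
])

```text
clock: 17.45
eef_pos: [0.4869, -0.2604, 0.0812]
ee_rot: [[0.852, -0.523, 0.0], [-0.523, -0.852, 0.0], [0.0, -0.0, -1.0]]
ft_force: [-3.4, 2.2, 14.1]
finger_gap: 0.125
gripper_force: 62.4
```

Emit:
step_arm([
  [[0,0,0,5],[0,0,0,5],[0,0,0,5],[0,0,0,4],[0,0,0,2.3],[0,0,0,0],[0,0,0,0],[0,0,0,0]],
])

```text
clock: 18.25
eef_pos: [0.487, -0.2604, 0.0812]
ee_rot: [[0.607, -0.795, 0.001], [-0.795, -0.607, 0.001], [0.0, -0.001, -1.0]]
ft_force: [-2.6, 4.3, 13.9]
finger_gap: 0.122
gripper_force: 62.4
```

```bash
python3 bar.py w6.png .0985; sed -n 1,1p bar.py; python3 - <<'E'
from h import *
z=np.load('w.npz'); f={k:z[k] for k in z}; save(f,'w6c.png',(190,150,370,310),4)
E
```

```text
[ 0.48701377 -0.26035991  0.08121165] -52.632889345687026 -1.9775112466554754 0.1215158778890026
[ 235  243   92   92 3245] in tool mm ((0.12393856048583984, 1.008392333984375), (36.691558837890625, 35.8062858581543), 44.228904724121094) zmed 0.1012362497098645
from h import *
```

View pics/w6c.png

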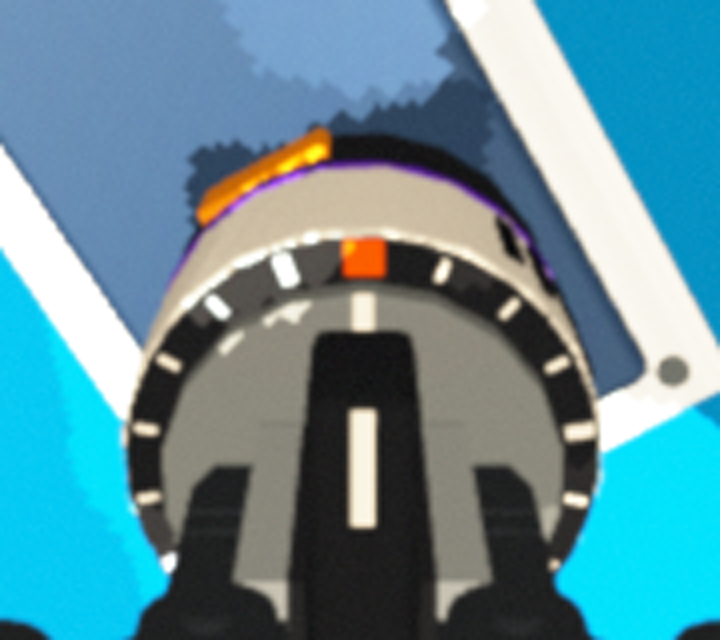

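The crop shows the pointer (362,312) in line with the orange mark (364,258), and the amber window facing along the phone. I'll ease off the pressure, release, and lift straight up.

Emit:
step_arm([
  [[0,0,-0.03,0],[0,0,0,0]],
])

```text
clock: 18.5
eef_pos: [0.487, -0.2604, 0.0813]
ee_rot: [[0.607, -0.795, 0.001], [-0.795, -0.607, 0.0], [0.0, -0.001, -1.0]]
ft_force: [-1.3, 3.2, 8.1]
finger_gap: 0.125
gripper_force: 61.4
```

Emit:
step_arm([
  [[0,0,0,0],[0,0,0,0],[0,0,0,0],[0,0,-0.2,0],[0,0,-1,0],[0,0,-2,0],[0,0,-2.5,0],[0,0,-2,0]],
], jaw=0.65)

```text
clock: 19.3
eef_pos: [0.4868, -0.261, 0.1599]
ee_rot: [[0.607, -0.795, 0.001], [-0.795, -0.607, -0.0], [0.001, -0.0, -1.0]]
ft_force: [-0.1, -0.7, -0.1]
finger_gap: 0.352
gripper_force: 0.0
```

Emit:
step_arm([
  [[0,0,-1,0],[0,0,0,0],[0,0,0,0],[0,0,0,0]],
])

```text
clock: 19.7
eef_pos: [0.4861, -0.2605, 0.1669]
ee_rot: [[0.607, -0.795, -0.002], [-0.795, -0.607, 0.001], [-0.001, 0.001, -1.0]]
ft_force: [0.1, -0.0, 0.9]
finger_gap: 0.349
gripper_force: 0.0
```

```bash
python3 bar.py w7.png .0985; python3 - <<'E'
from h import *
z=np.load('w.npz'); f={k:z[k] for k in z}; save(f,'w7c.png',(180,120,380,310),4)
E
```

```text
[ 0.48609361 -0.26049001  0.16693289] -52.638435355791586 -2.0173648364825976 0.34884534262817485
[ 271  192   18   61 1064] in tool mm ((0.40796470642089844, 0.47934818267822266), (11.866464614868164, 41.82133865356445), 89.69605255126953) zmed 0.10129161212298197
```

View pics/w7c.png

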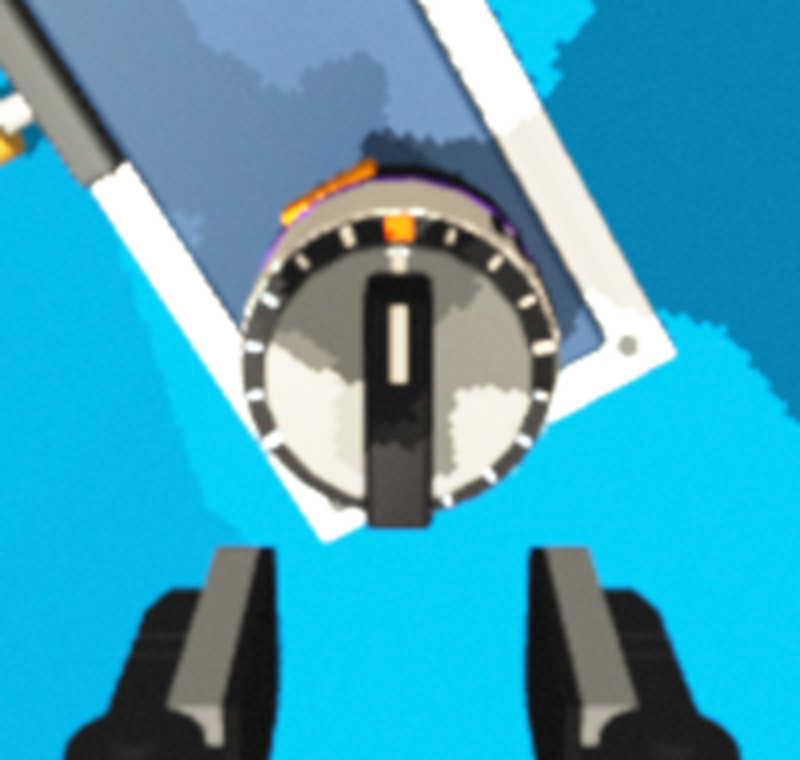

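The lamp is free and seated (bar top at 0.1013 - 0.0031 ≈ 0.098, as expected), and the pointer (398,260) is at the orange mark (398,228). The window faces the port end, so I'll hand in.

```bash
python3 -c "
from station import ctrl
print(ctrl.close_job())"
```

```text
the job is handed in; nothing more can be done
None
```

I handed the job in at about 20 s: the lamp is seated over the camera island with its window towards the charging port, the timer is on the orange mark, and the arm is clear; the hand-in returned no verdict.

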